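# Lay the last bottle in the row and chock it

### The arm

A 7-joint arm with a two-finger parallel gripper is mounted at the origin on the work surface. World frame = base frame: x ahead of the robot, y to its left, z up, the work surface at z = 0. Lengths are in m, angles in rad, forces in N, time in s.
With the tool pointing down it reaches from about 0.4 to 0.85 m from the base axis. Payload 10.4 kg.
Tool frame: the origin (TCP) lies between the finger pads; the fingertips stand ahead of it and the grasp point (between the pads) lies 6 mm ahead of it (finger_overhang is the z of the fingertips in the tool frame, in m); z points along the fingers, y is the direction in which the jaws open and shut (so a half turn about z gives the same grasp; the last joint's range is limited). The gripper opens to 85 mm and grips with 20 to 120 N. Pads are 22 mm wide; open, the fingers measure 114 mm over their backs; the gripper's body (76 mm by 85 mm) begins 54 mm behind the grasp point. The pads swing forward as they close: fully open they stand 13 mm farther back than shut.
Start: joints at [-1.302, 0.332, -0.065, 1.46, 0.022, 1.35, -0.088], TCP at [0.18, 0.599, 0.256] pointing down, gripper open.
Joint ranges: [-2.6, 2.6], [-0.5, 2.12], [-1.47, 1.34], [0.16, 2.42], [-1.27, 4.41], [0.06, 2.06], [-2.6, 2.6]. Speed limits (rad/s): [2.22, 2.22, 2.79, 2.79, 3.14, 3.14, 3.14].

### API

Orientations are given as a unit quaternion [x, y, z, w].
In Python, from workcell import * gives the robot as it stands.
- The arm moves only by the shell command python3 -m creep 'ROWS' [FORCE]. ROWS is JSON, a list of rows, each a list of 7 numbers: the turn, a rotation vector about the tool's x, y, z in rad, then the shift along the tool's x, y, z in mm, then the closure in counts, from 0 (fully open) to 255 (shut). In form: [[wx, wy, wz, dx, dy, dz, claw], ...]. A call has 1 to 8 rows; each row shifts and turns the commanded pose from where the row before left it, along the tool's axes as they then stand; what a row does not reach is not made up. A row lasts 1/10 s, in which the tool goes at most 50 mm and 8.59 degrees, less where a joint would pass 70% of its speed; a pose out of reach is approached as far as the arm can. A call is refused whole if a number of a shift passes 50 or a number of a turn 0.15, either way. A call with a gripper value outside its range is refused whole. The fingers move at their own pace and stop on an object; FORCE is the grip in N (left out, the last holds). Time passes only in rows, so rows that do not move let the fingers close. It gives the time, the measured TCP pose, the force and the opening at its end, in the units of the state.
- get_obs(): the state, without advancing time (a new reading comes with each control period).
- camera(name): name is "scene" or "top"; returns (picture, depth): 384x512x3 uint8, blue, green, red; 384x512 float32, m along the optical axis (not along the pixel's ray), 0 where there is no reading.
- camera_model(name): a dict with "camera_matrix" (3x3 intrinsics, pixels), "k1" (the pictures are not rectified: a ray, as slopes to the right and down, at radius r is drawn at 1 + k1 r^2 times it, then the intrinsics apply), "R" (3x3) and "t" (3): a world point X has camera coordinates R X + t. Camera axes: x right, y down, z forward; pixel columns grow to the right and rows downward; lengths in m; the calibration is good to about 2 mm. A picture is of the moment at which its call begins. camera_model takes no time and is no camera call.
- hand_in(): hands the job in, once; it reports no verdict.
The state is a dict: "clock": time; "joint_pos": joint angles; "joint_velocities": joint speeds; "tau": joint torques, N m; "position": TCP position; "ee_rot": TCP orientation; "ft_force": force on the tool from outside, world axes, zero at the start; "torque": the same for the moment, N m; "grip_width": opening from 0.0 (shut) to 1.0 (fully open).
Only numpy, scipy, OpenCV 4.12 (cv2) and the standard library are available. Lean on these libraries where they do the work, as an engineer would, in place of code of your own. Each camera call takes 0.05 s, during which the arm holds its last target.

### The job

Draw the bottle that lies under the low shelf out onto the open bench by its cap end and let go of it there, so that it can be taken again round its body. Lay it down, without dropping it, on the middle of the steel draining board alongside the two bottles lying there, on the side away from the end stop. Then stand the wooden chock on the board with its ramp against the middle of the outermost bottle, so that the row of three lies closed up and square between the stop and the chock and cannot roll apart; leave the beaker and the jars alone.

Things in the scene. Friction and masses are not known exactly. Their poses are not given: they have to be found in the camera images.
- board: Fixed flat steel draining board, 220 mm (its x) by 360 mm (its y), 8 mm thick; origin centre of its underside, on the bench. At its -y end a stop bar, 200 mm long (x), 15 mm thick, 40 mm high above the board; its inner face is 165 mm from the centre towards -y. Other edges open. Bottles lie along the board's x; the row runs along its y, from the stop towards +y, on its middle line (x = 0).
- riser: Fixed low white shelf: top board 200 mm (x) by 220 mm (y), underside 85 mm, top 97 mm above the bench, on 12 mm side panels along its +y and -y edges; open at front and back. Origin centre of its footprint, on the bench. Front edge at -100 mm along its x; -x points forward, towards the robot.
- bottle_a_center (a point): White round plastic bottle like bottle c, lying on the board, nearest the end stop. Point on its axis, half-way along its 160 mm length and 30 mm above the board; its x axis runs from base to cap, y and z turn as it rolls.
- bottle_b_center (a point): White round plastic bottle like bottle c, lying on the board, next to bottle a, away from the stop. Point on its axis, half-way along its 160 mm length and 30 mm above the board; its x axis runs from base to cap, y and z turn as it rolls.
- bottle_c_center (a point): White round plastic bottle on its side on the bench under the shelf, its cap end sticking out 75 to 95 mm; the one to add to the row. Point on its axis, half-way along its 160 mm; x axis from base to cap: body (60 mm diameter) from -80 to +25 mm, shoulder and thin neck to +45, cap to +80. Centre of mass at -24 mm. 0.2 to 0.45 kg. Stays where it is put, rolls when pushed; y and z turn as it rolls.
- bottle_c_cap (a point): Centre of bottle c's grey screw cap (30 mm diameter, 35 mm long), on the bottle's axis, 62.5 mm from bottle_c_center; axes as there. 30 mm above the surface the bottle lies on.
- chock_toe (a point): Wooden chock standing on the bench, 100 mm (its x) by 90 mm (its y), about 0.45 kg. Point: middle of the toe, the ramp's lower front edge, at underside level; chock's axes, z up. The ramp faces -y and rises towards +y at 60 degrees to about 40 mm; the back is 90 mm from the toe. Touching a bottle on the same surface, the toe is about 17 mm, measured level, outside the bottle's axis.
- chock_grip (a point): Centre of the upright wooden grip block on the chock's top: 46 mm along the chock's x, 24 mm along its y, from 40 to 88 mm above the chock's underside. The point is 66 mm above the underside and 63 mm behind the toe (towards the chock's +y). Axes as the chock's.
- beaker: Bystander: glass beaker, 70 mm diameter, 95 mm high, on the bench beyond the work. Origin centre of its underside. Leave alone.
- jar: Bystander: jar, 60 mm diameter, 55 mm high, on top of the low shelf. Origin centre of its underside. Leave alone.
- squat_jar: Bystander: jar, 70 mm diameter, 70 mm high, on the bench left of the shelf. Origin centre of its underside. Leave alone.
Things that resemble listed ones, but are neither listed nor needed, are in the scene too. Leave any orange, turquoise or yellow look-alike of the part that bears bottle_a_center alone.

How it is judged:
On the way, in this order (a step that is already met when the one before it is completed fails the run):
1. the third bottle is wholly out from under the shelf, lying still on the open bench and let go (x of bottle_c_center in the frame of riser below -0.165 m and height (world z) of bottle_c_center below 0.034 m and angle between bottle_c_center's own x axis and vertical between 1.5 and 1.64 rad and linear speed of bottle_c below 0.03 m/s and contact force between the fingers and bottle_c below 0.1 N), for 0.2 s.
2. the third bottle lies on the board beyond the second one, along the board's x axis, and is let go (z of bottle_c_center in the frame of board between 0.033 and 0.043 m and y of bottle_c_center in the frame of board between -0.03 and 0.13 m and x of bottle_c_center in the frame of board between -0.045 and 0.045 m and angle between the x axis of bottle_c_center and the x axis of board, either way round below 0.15 rad and contact force between the fingers and bottle_c below 0.1 N), for 0.2 s.
At the end, for the whole second after the job is handed in: The three bottles lie on the board, square to it (0.15 rad), near its middle line (45 mm); the upright chock's ramp faces the row, its toe at most 12 mm beyond that of a fully closed row (play: first bottle 13, second and third 14 mm); all at rest (z of bottle_a_center in the frame of board between 0.033 and 0.043 m and y of bottle_a_center in the frame of board between -0.145 and -0.122 m and x of bottle_a_center in the frame of board between -0.045 and 0.045 m and angle between the x axis of each of bottle_a_center, bottle_b_center, bottle_c_center, chock_toe and the x axis of board, either way round below 0.15 rad and z of bottle_b_center in the frame of board between 0.033 and 0.043 m and y of bottle_b_center in the frame of board between -0.085 and -0.061 m and x of bottle_b_center in the frame of board between -0.045 and 0.045 m and z of bottle_c_center in the frame of board between 0.033 and 0.043 m and y of bottle_c_center in the frame of board between -0.025 and -0.001 m and x of bottle_c_center in the frame of board between -0.045 and 0.045 m and y of chock_toe in the frame of board between -0.008 and 0.0145 m and x of chock_toe in the frame of board between -0.045 and 0.045 m and z of chock_toe in the frame of board below 0.012 m and angle between chock_toe's own z axis and vertical below 0.06 rad and linear speed of each of bottle_a, bottle_b, bottle_c, chock below 0.01 m/s and angular speed of bottle_c below 0.2 rad/s); the robot touches nothing.
It fails at once if a bystander (beaker or jar) is moved more than 20 mm (distance of any of beaker, jar, squat_jar from where it was at the start of the episode above 0.02 m).
It fails at once if the third bottle is dropped (falls freely faster than 0.8 m/s) (linear speed of bottle_c above 0.8 m/s and contact force between the fingers and bottle_c below 0.1 N).
It fails at once if one of the two bottles of the row is lifted or knocked off the board (z of any of bottle_a_center, bottle_b_center in the frame of board above 0.06 m or z of any of bottle_a_center, bottle_b_center in the frame of board below 0.025 m).
It also fails if it takes over 72 s, if anything falls off the work surface, if the arm or the gripper's body presses on something with over 40 N, if the wrist force passes 120 N, or if a joint passes its speed limit or range.

## Working session

There is one attempt and no reset: what is moved stays moved. The work goes in short steps, Python scripts to look and compute and a shell command to move; the robot and the scene stay as the last step left them, time stands still between calls to the robot, and variables do not carry over. Pictures are saved under pics/ and viewed, and the job is handed in when it is done.

```bash
ls; mkdir -p pics
cat > h.py <<'E'
from workcell import *
import numpy as np, cv2
from scipy.spatial.transform import Rotation as Ro
def snap(name,fn,crop=None,k=1):
    p,d=camera(name); np.savez('%s_last.npz'%name,p=p,d=d)
    cv2.imwrite('pics/'+fn,p); return p,d
def world(name,u,v,d=None,z=None):
    m=camera_model(name);K=np.array(m['camera_matrix']);R=np.array(m['R']);t=np.array(m['t']);k1=m['k1']
    q=np.array([(u-K[0,2])/K[0,0],(v-K[1,2])/K[1,1]]);s=q.copy()
    for _ in range(30): s=q/(1+k1*(s@s))
    ray=np.array([s[0],s[1],1.]);C=-R.T@t;w=R.T@ray
    if z is not None: return C+w*(z-C[2])/w[2]
    return C+w*d
def crop(name,u0,v0,u1,v1,k,fn):
    p=np.load('%s_last.npz'%name)['p'][v0:v1,u0:u1]
    cv2.imwrite('pics/'+fn,cv2.resize(p,None,fx=k,fy=k,interpolation=cv2.INTER_CUBIC))
E
python3 - <<'E'
from h import *
for n in("scene","top"):
    snap(n,n+'0.png'); m=camera_model(n); print(n,m)
o=get_obs();print(o)
E
```

```text
pics
scene {'camera_matrix': array([[439.90986775,   0.        , 251.17989884],
       [  0.        , 439.90986775, 187.78232588],
       [  0.        ,   0.        ,   1.        ]]), 'k1': -0.15168668692815246, 'R': array([[ 0.81688725,  0.57669533,  0.01085029],
       [ 0.44756194, -0.62187964, -0.64261498],
       [-0.36384548,  0.52980016, -0.76611243]]), 't': array([-0.43590161, -0.24390086,  1.55599698])}
top {'camera_matrix': array([[387.20127396,   0.        , 258.2117426 ],
       [  0.        , 387.20127396, 192.39343386],
       [  0.        ,   0.        ,   1.        ]]), 'k1': 0.015187142639145319, 'R': array([[ 0.00778547, -0.99996146, -0.00405712],
       [-0.99645137, -0.00741797, -0.08384295],
       [ 0.08380962,  0.00469548, -0.99647072]]), 't': array([-0.06528784,  0.58037046,  1.39384006])}
{'clock': 0.1, 'joint_pos': array([-1.30162043,  0.33278147, -0.06469283,  1.46086332,  0.02159151,
        1.34995214, -0.08851625]), 'joint_velocities': array([ 0.00077386, -0.00134172,  0.00079384, -0.00410812, -0.00078943,
        0.00047517, -0.00057171]), 'tau': array([ 1.40680368e-03, -6.26752782e+01,  4.91989288e-02, -3.92429566e+01,
        1.63227646e-02,  6.92320056e-03,  7.66681183e-06]), 'position': array([0.17969507, 0.59827277, 0.2556096 ]), 'ee_rot': array([ 1.45373714e-01,  9.89376599e-01, -6.51163055e-04, -6.71548917e-05]), 'ft_force': array([-0.15417073, -0.49811541, -0.30214188]), 'torque': array([ 0.00111406, -0.00449877,  0.01576954]), 'grip_width': 1.0022911844464983}
```

View pics/scene0.png

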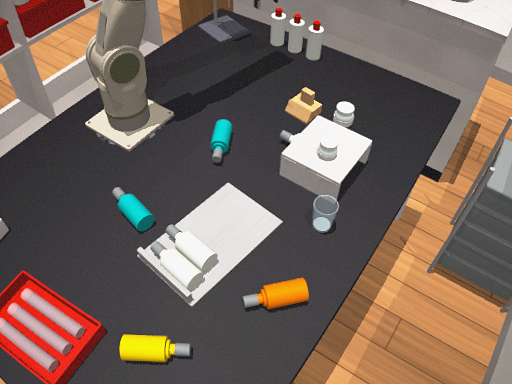

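View pics/top0.png

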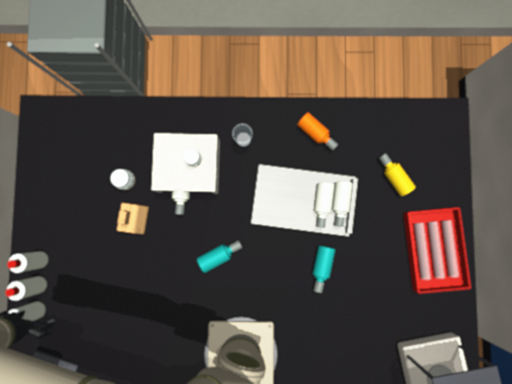

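The scene image shows the shelf with the cap end at about (288,136), the chock at (305,105) and the board at (210,245) with two bottles near its stop. In the top image the cap is at about (180,205), the chock at (132,218) and the board centre at (305,200). Next I'll enlarge those areas.

Run:
```python
from h import *
crop('top',100,125,230,245,6,'c1.png')
crop('top',240,155,370,245,6,'c2.png')
crop('scene',265,80,385,200,5,'c3.png')
```

```text
(no output)
```

View pics/c1.png

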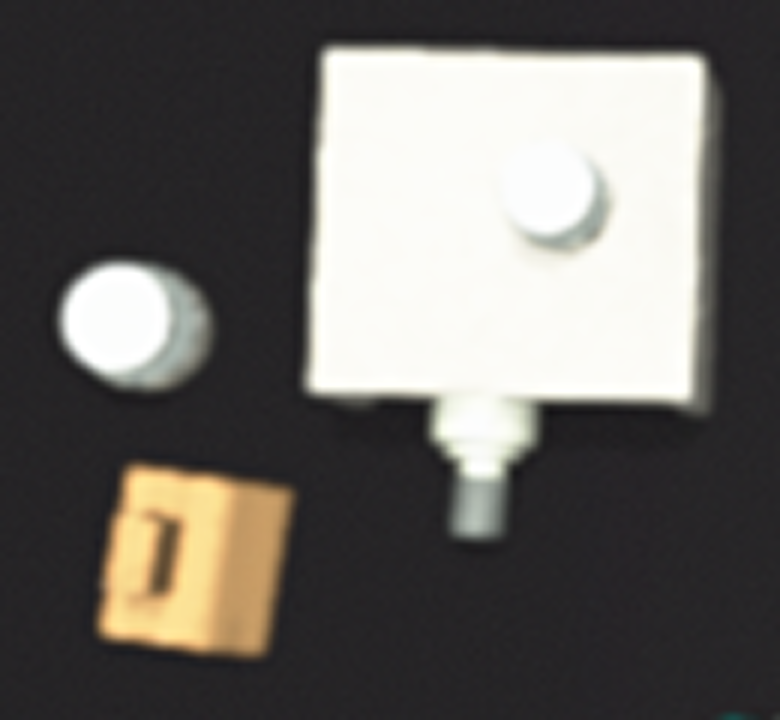

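View pics/c2.png

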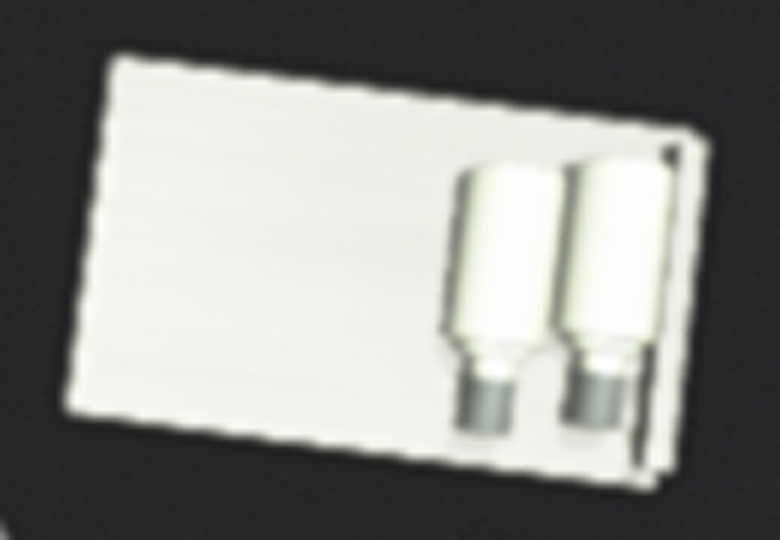

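View pics/c3.png

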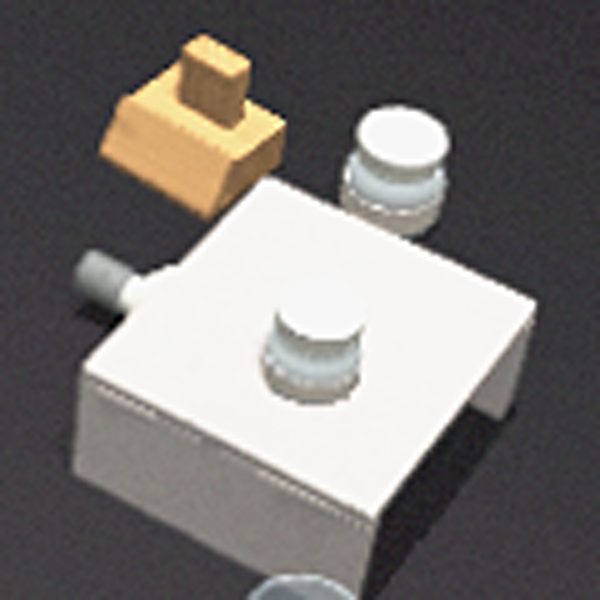

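Run:
```python
from h import *
def W(x,y,u0,v0,k,z): return world('top',(x+.5)/k-.5+u0,(y+.5)/k-.5+v0,z=z)
def s(l,pts,z,u0,v0):
    P=[W(x,y,u0,v0,6,z) for x,y in pts]
    for p in P: print(l,p.round(4))
    return P
c1=(100,125);c2=(240,155)
P=s('riser',[(307,392),(695,402),(322,47),(705,55)],.097,*c1); c=np.mean(P,0); print(c, np.degrees(np.arctan2(*( (P[2]+P[3]-P[0]-P[1])[[1,0]]))), np.linalg.norm(P[0]-P[1]),np.linalg.norm(P[0]-P[2]))
P=s('cap tip,neck,shoulder',[(476,538),(479,475),(484,430)],.03,*c1)
P=s('board',[(112,55),(65,410),(655,488)],.008,*c2); print(np.linalg.norm(P[0]-P[1]),np.linalg.norm(P[1]-P[2]))
y=P[1]-P[2]; print('board yaw(y)',np.degrees(np.arctan2(-y[0],y[1])), 'x', np.degrees(np.arctan2(*(P[0]-P[1])[[1,0]])),'c',(P[0]+P[2])/2)
P=s('b caps tip, body base',[(483,435),(515,165)],.038,*c2)
P=s('a ',[(592,430),(620,160)],.038,*c2)
P=s('chock toe',[(295,490),(265,655)],0,*c1);print(np.mean(P,0),np.linalg.norm(P[0]-P[1]),np.degrees(np.arctan2(*(P[0]-P[1])[[1,0]])))
P=s('chock top',[(240,475),(210,650),(125,465),(98,638)],.04,*c1)
P=s('griptop',[(152,512),(115,512),(100,600),(150,600)],.088,*c1)
# depth clusters
for n in('top',):
    d=np.load(n+'_last.npz')['d']
    for nm,(u,v) in {'cap':(179,208),'chocktop':(137,218),'grip':(122,217),'board':(290,205),'bench':(230,280)}.items():
        print(nm,d[v,u],world(n,u,v,d=d[v,u]).round(4))
```

```text
riser [0.5806 0.3123 0.097 ]
riser [0.5764 0.0875 0.097 ]
riser [0.7837 0.3097 0.097 ]
riser [0.7807 0.0851 0.097 ]
[0.68037091 0.19867628 0.097     ] -0.7098904825412554 0.22484002735896172 0.2031684647385395
cap tip,neck,shoulder [0.4986 0.2264 0.03  ]
cap tip,neck,shoulder [0.5368 0.2255 0.03  ]
cap tip,neck,shoulder [0.5641 0.2232 0.03  ]
board [ 0.6894 -0.0601  0.008 ]
board [ 0.4693 -0.033   0.008 ]
board [ 0.4247 -0.3936  0.008 ]
0.22173642860808654 0.363396505348379
board yaw(y) -7.0443578857941676 x -7.02428668163159 c [ 0.55703722 -0.22686688  0.008     ]
b caps tip, body base [ 0.4562 -0.2844  0.038 ]
b caps tip, body base [ 0.6191 -0.3046  0.038 ]
a  [ 0.4597 -0.3496  0.038 ]
a  [ 0.6226 -0.3681  0.038 ]
chock toe [0.5282 0.3453 0.    ]
chock toe [0.4266 0.3605 0.    ]
[0.47739393 0.35293542 0.        ] 0.10278498913476682 -8.48791680131187
chock top [0.5352 0.3672 0.04  ]
chock top [0.4303 0.3816 0.04  ]
chock top [0.5407 0.4365 0.04  ]
chock top [0.437  0.4487 0.04  ]
griptop [0.5108 0.4025 0.088 ]
griptop [0.5106 0.424  0.088 ]
griptop [0.4597 0.4306 0.088 ]
griptop [0.4599 0.4018 0.088 ]
cap 1.3982959 [0.5208 0.2245 0.0404]
chocktop 1.395913 [0.4838 0.3746 0.0404]
grip 1.3466876 [0.4861 0.411  0.0901]
board 1.42637 [ 0.5362 -0.1783  0.0116]
bench 1.4104519 [0.2617 0.0394 0.0055]
```

```bash
python3 - <<'E'
from h import *
d=np.load('scene_last.npz');D=d['d']
# point cloud near chock from scene camera
pts=[]
for v in range(80,130):
    for u in range(280,330):
        if D[v,u]>0: pts.append((*world('scene',u,v,d=D[v,u]),u,v))
pts=np.array(pts);b=d['p'][pts[:,4].astype(int),pts[:,3].astype(int)].astype(int)
m=(b[:,2]-b[:,0]>40)
P=pts[m]
print(len(P))
for lo,hi in((.084,.094),(.035,.045),(-.005,.006)):
    q=P[(P[:,2]>lo)&(P[:,2]<hi)]
    if len(q)>3:
        r=cv2.minAreaRect(q[:,:2].astype(np.float32));print(lo,len(q),r,q[:,:3].mean(0))
# cap
pts=[]
for v in range(120,150):
    for u in range(275,300):
        if D[v,u]>0:
            w=world('scene',u,v,d=D[v,u])
            if w[2]>.025: pts.append(w)
pts=np.array(pts);print(pts.min(0),pts.max(0),pts[pts[:,2]>.04].mean(0))
E
python3 - <<'E'
import sys; sys.path.insert(0,'.')
import os; os.chdir('.')
from h import *
crop('scene',130,175,290,305,5,'c4.png'); crop('top',100,195,160,245,10,'c5.png')
E
```

```text
817
0.084 69 ((0.4847261905670166, 0.4132923483848572), (0.027858225628733635, 0.04737197235226631), 84.57649230957031) [0.48548696 0.41133326 0.08855052]
0.035 283 ((0.4811183214187622, 0.4040101170539856), (0.07769857347011566, 0.10535847395658493), 81.34032440185547) [0.48639959 0.39528937 0.04047417]
-0.005 24 ((0.466813862323761, 0.42672666907310486), (0.14186251163482666, 0.13720086216926575), 81.39154052734375) [0.49625549 0.38918148 0.00286162]Traceback (most recent call last):
  File "<stdin>", line 21, in <module>
  File "h.py", line 8, in world
    m=camera_model(name);K=np.array(m['camera_matrix']);R=np.array(m['R']);t=np.array(m['t']);k1=m['k1']
ValueError: time passes only in moves, steps and waits
```

View pics/c5.png

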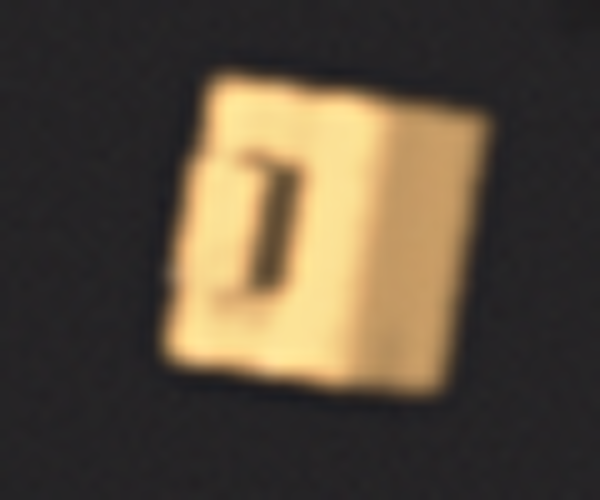

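```bash
cat >> h.py <<'E'
import pickle,os
if not os.path.exists('cm.pkl'): pickle.dump({n:camera_model(n) for n in('scene','top')},open('cm.pkl','wb'))
_cm=pickle.load(open('cm.pkl','rb'))
camera_model=lambda n:_cm[n]
def goal(p,yaw):
    """shift in CURRENT tool axes (mm) to TCP p, and turn wz so tool y heads at yaw (deg, mod 180)"""
    o=get_obs();R=Ro.from_quat(o['ee_rot']);
    d=R.inv().apply(np.array(p)-o['position'])*1000
    y=R.as_matrix()[:,1];cur=np.degrees(np.arctan2(y[1],y[0]));dy=(yaw-cur+90)%180-90
    wy=-np.radians(dy); 
    Rg=R*Ro.from_rotvec([0,0,wy]); d2=Rg.inv().apply(np.array(p)-o['position'])*1000
    print('pos',o['position'].round(4),'z',R.as_matrix()[:,2].round(4),'clock',o['clock'],'w',o['grip_width'],'F',o['ft_force'].round(2))
    print('wz',wy,'shift now',d.round(1),'shift after turn',d2.round(1))
E
python3 - <<'E'
from h import *
import workcell
print([n for n in dir(workcell) if not n.startswith('__')])
try: print(finger_overhang)
except Exception as e: print(e)
goal([.516,.2257,.15],87.7)
for u,v in((47,260),(45,288),(45,312)): print(world('top',u,v,z=0))
E
```

```text
['MotionError', 'camera', 'camera_model', 'finger_overhang', 'get_obs', 'hand_in']
0.025
pos [0.1797 0.5983 0.2556] z [-3.0e-04 -1.3e-03 -1.0e+00] clock 0.1 w 1.0022911844464983 F [-0.15 -0.5  -0.3 ]
wz -0.25163890541788736 shift now [-429.3 -259.9  106. ] shift after turn [-351.  -358.6  106. ]
[0.32872471 0.71064833 0.        ]
[0.22809136 0.71215537 0.        ]
[0.14293668 0.70717859 0.        ]
```

```bash
python3 -m creep '[[0,0,-0.126,0,0,0,0],[0,0,-0.126,0,0,0,0],[0,0,0,-29,-30,0,0],[0,0,0,-29,-30,0,0],[0,0,0,-29,-30,0,0],[0,0,0,-29,-30,0,0],[0,0,0,-29,-30,0,0],[0,0,0,-29,-30,0,0]]' 30; python3 -m creep '[[0,0,0,-29,-30,0,0],[0,0,0,-29,-30,0,0],[0,0,0,-29,-30,0,0],[0,0,0,-29,-30,0,0],[0,0,0,-29,-30,0,0],[0,0,0,-29,-30,0,0],[0,0,0,0,0,0,0],[0,0,0,0,0,0,0]]'; python3 -c "
from h import *
goal([.516,.2257,.036],87.7)"
```

```text
clock: 0.9
position: [0.3473, 0.4102, 0.2561]
ee_rot: [0.02, 1.0, -0.0, -0.0]
ft_force: [1.1, -0.1, 0.2]
grip_width: 1.0
clock: 1.7
position: [0.5134, 0.2242, 0.2559]
ee_rot: [0.021, 1.0, -0.0, -0.0]
ft_force: [-0.7, 0.7, 0.4]
grip_width: 1.002
pos [0.5134 0.2242 0.2559] z [-7.e-04 -4.e-04 -1.e+00] clock 1.7 w 1.001524668077657 F [-0.7   0.71  0.42]
wz -0.0018146383415907543 shift now [ -2.7   1.7 219.9] shift after turn [ -2.7   1.7 219.9]
```

```bash
python3 -m creep '[[0,0,0,0,0.5,40,0],[0,0,0,0,0.5,40,0],[0,0,0,0,0.5,40,0],[0,0,0,0,0,40,0],[0,0,0,0,0,30,0],[0,0,0,0,0,20,0],[0,0,0,0,0,10,0],[0,0,0,0,0,0,0]]'; python3 -c "
from h import *
goal([.513,.2257,.036],87.7)
snap('top','t1.png');snap('scene','s1.png')
crop('top',100,145,230,245,6,'t1c.png');crop('scene',240,80,340,180,6,'s1c.png')"
```

```text
clock: 2.5
position: [0.512, 0.2273, 0.0353]
ee_rot: [0.019, 1.0, -0.0, -0.001]
ft_force: [0.7, 0.4, -0.0]
grip_width: 0.996
pos [0.512  0.2273 0.0353] z [-2.1e-03 -7.0e-04 -1.0e+00] clock 2.5 w 0.9957909867984569 F [ 0.75  0.38 -0.03]
wz 0.0018939663922679663 shift now [-1.1 -1.5 -0.8] shift after turn [-1.1 -1.5 -0.8]
```

View pics/t1c.png

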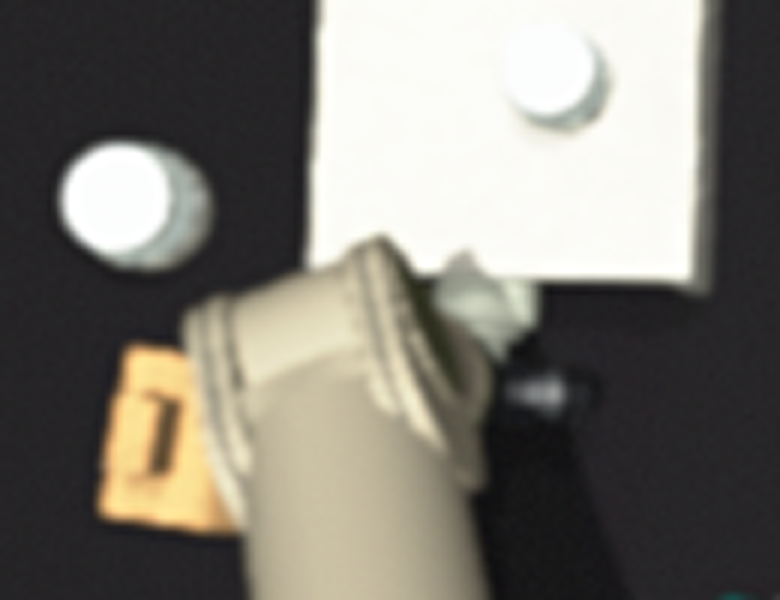

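View pics/s1c.png

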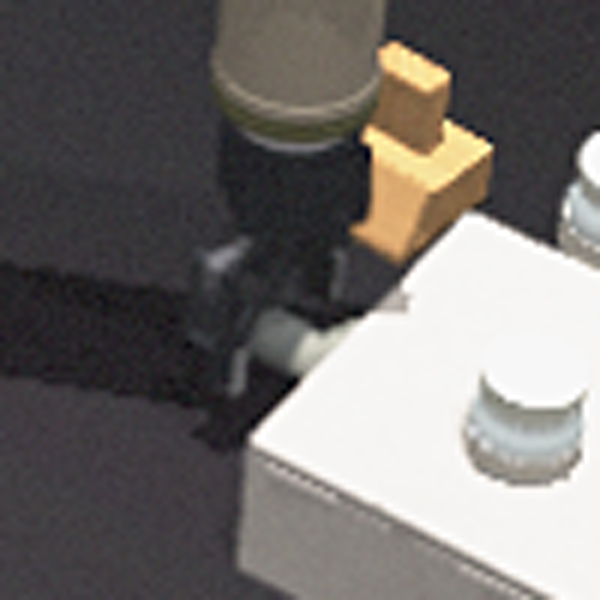

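The crops show the fingers straddling the grey cap (scene crop about (275,335)), clear of the shelf and the chock. I'll close on it now.

```bash
python3 -m creep '[[0,0,0,0,-1.5,0,120],[0,0,0,0,0,0,255],[0,0,0,0,0,0,255],[0,0,0,0,0,0,255],[0,0,0,0,0,0,255],[0,0,0,0,0,0,255]]' 30
```

```text
clock: 3.2
position: [0.5133, 0.2252, 0.0366]
ee_rot: [0.02, 1.0, 0.0, 0.0]
ft_force: [-1.5, -0.2, 4.0]
grip_width: 0.341
```

```bash
python3 -m creep '[[0,0,0,6,0,0,255],[0,0,0,14,0,0,255],[0,0,0,18,0,0,255],[0,0,0,18,0,0,255],[0,0,0,18,0,0,255],[0,0,0,14,0,0,255],[0,0,0,8,0,0,255],[0,0,0,4,0,0,255]]' 30;python3 -m creep '[[0,0,0,0,0,0,255],[0,0,0,0,0,0,255],[0,0,0,0,0,0,150],[0,0,0,0,0,0,100],[0,0,0,0,0,0,0],[0,0,0,0,0,0,0],[0,0,0,0,0,0,0],[0,0,0,0,0,0,0]]'
```

```text
clock: 4.0
position: [0.413, 0.2292, 0.0365]
ee_rot: [0.02, 1.0, 0.0, 0.0]
ft_force: [4.3, 0.2, 2.4]
grip_width: 0.341
clock: 4.8
position: [0.4133, 0.229, 0.0362]
ee_rot: [0.02, 1.0, -0.0, -0.0]
ft_force: [-0.6, -0.5, 0.1]
grip_width: 1.0
```

```bash
python3 -m creep '[[0,0,0,0,0,-15,0],[0,0,0,0,0,-35,0],[0,0,0,0,0,-45,0],[0,0,0,0,0,-45,0],[0,0,0,-30,-30,-20,0],[0,0,0,-30,-30,0,0],[0,0,0,-30,-30,0,0],[0,0,0,0,-30,0,0]]'; python3 -c "
from h import *
snap('top','t2.png');snap('scene','s2.png')
crop('top',100,145,230,245,6,'t2c.png');crop('scene',240,80,340,180,6,'s2c.png')"
```

```text
clock: 5.6
position: [0.5009, 0.1035, 0.1965]
ee_rot: [0.021, 1.0, -0.0, 0.001]
ft_force: [-0.8, 0.6, -0.8]
grip_width: 0.999
```

View pics/t2c.png

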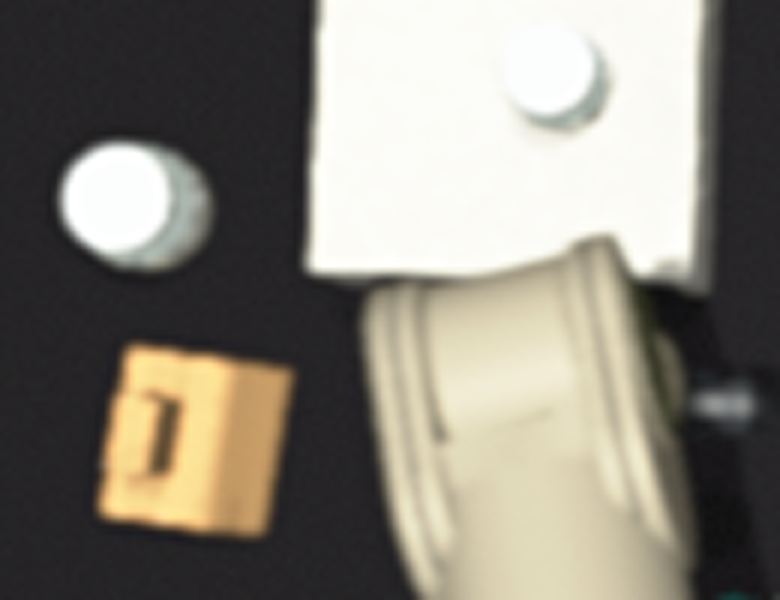

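View pics/s2c.png

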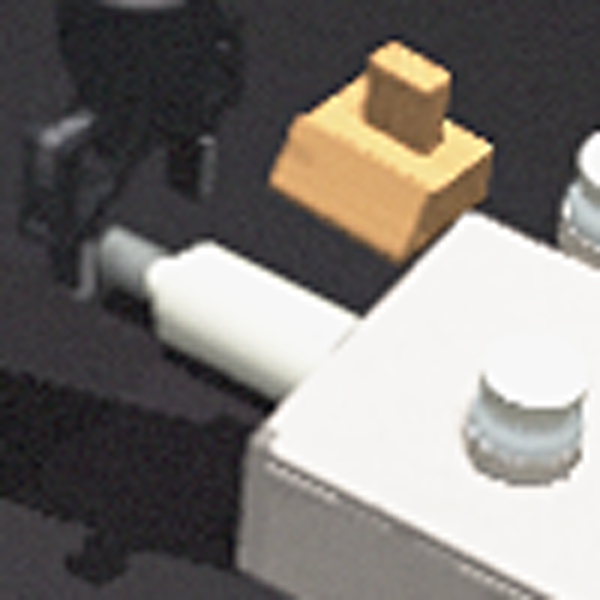

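The scene crop shows the bottle pulled out, with its cap at (125,260) and released. The arm hides it from the top camera, so I'll move aside and measure.

```bash
python3 -m creep '[[0,0,0,0,-45,-10,0],[0,0,0,0,-45,-10,0],[0,0,0,0,-30,0,0]]'; python3 -c "
from h import *
snap('top','t3.png')
crop('top',130,185,230,245,8,'t3c.png')"
```

```text
clock: 6.0
position: [0.4938, -0.0167, 0.2176]
ee_rot: [0.021, 1.0, 0.0, 0.001]
ft_force: [0.6, -0.3, -0.6]
grip_width: 1.002
```

View pics/t3c.png

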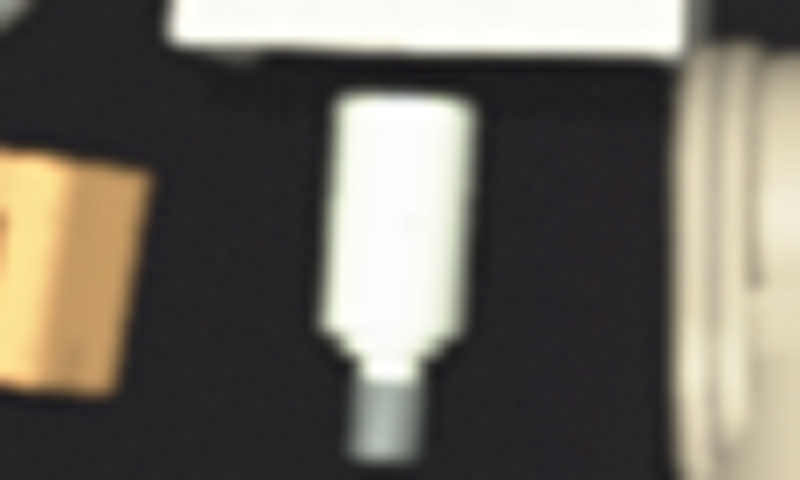

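The bottle lies fully clear of the shelf, with its base at crop (405,97) and its tip at (385,462).

```bash
python3 -c "
from h import *
f=lambda x,y:world('top',(x+.5)/8-.5+130,(y+.5)/8-.5+185,z=.03)
a=f(405,97);b=f(385,462);print(a,b,np.linalg.norm(a-b))
for y,l,r in((150,332,473),(300,322,465)): print(f(l,y),f(r,y),(f(l,y)+f(r,y))/2)
u=(b-a)/np.linalg.norm(b-a);yaw=np.degrees(np.arctan2(u[1],u[0]))-90;print(yaw,'com',b-u*.104,'c',b-u*.08)
com=b-u*.104
goal([com[0],com[1],.2],yaw)"
```

```text
[0.56254356 0.22336112 0.03      ] [0.39745965 0.2282331  0.03      ] 0.16515578089764493
[0.53812818 0.25595371 0.03      ] [0.53860177 0.1918356  0.03      ] [0.53836498 0.22389466 0.03      ]
[0.47007587 0.25864324 0.03      ] [0.47054734 0.19388565 0.03      ] [0.47031161 0.22626445 0.03      ]
88.30957077688225 com [0.50141439 0.22516517 0.03      ] c [0.47742483 0.22587315 0.03      ]
pos [ 0.4933 -0.0212  0.2172] z [ 0.0015 -0.001  -1.    ] clock 6.05 w 0.9997292063803871 F [-0.11 -5.69 -0.12]
wz -0.016640609743122925 shift now [  3.3 246.5  17. ] shift after turn [ -0.8 246.5  17. ]
```

```bash
python3 -m creep '[[0,0,-0.017,0,35,0,0],[0,0,0,0,45,0,0],[0,0,0,0,45,0,0],[0,0,0,0,45,0,0],[0,0,0,0,42,0,0],[0,0,0,0,28,0,0],[0,0,0,0,6,17,0],[0,0,0,0,0,0,0]]'; python3 -c "
from h import *
goal([.5012,.2252,.034],88.3)"
```

```text
clock: 6.85
position: [0.498, 0.2334, 0.1972]
ee_rot: [0.01, 1.0, -0.001, -0.002]
ft_force: [-0.2, -0.9, -0.1]
grip_width: 0.999
pos [0.498  0.2334 0.1972] z [-0.0033 -0.0014 -1.    ] clock 6.85 w 0.9986928791017955 F [-0.25 -0.89 -0.07]
wz 0.010331655987891345 shift now [ -3.9  -7.9 163.2] shift after turn [ -4.   -7.9 163.2]
```

```bash
python3 -m creep '[[0,0,0,0,0,40,0],[0,0,0,0,0,30,0],[0,0,0,0,0,0,0],[0,0,0,0,0,0,0]]'; python3 -c "
from h import *
goal([.5012,.2252,.034],88.3)"
```

```text
clock: 7.25
position: [0.5001, 0.2311, 0.1303]
ee_rot: [0.012, 1.0, -0.0, -0.0]
ft_force: [0.5, 0.9, 0.5]
grip_width: 0.998
pos [0.5001 0.2311 0.1303] z [-1.e-04 -2.e-04 -1.e+00] clock 7.25 w 0.9977661199994642 F [0.54 0.9  0.54]
wz 0.006000431358275693 shift now [-1.3 -5.9 96.3] shift after turn [-1.3 -5.9 96.3]
```

```bash
python3 -m creep '[[0,0,0.006,-1.3,-6,10,0],[0,0,0,0,0,30,0],[0,0,0,0,0,30,0],[0,0,0,0,0,16,0],[0,0,0,0,0,10,0],[0,0,0,0,0,0,0],[0,0,0,0,0,0,80],[0,0,0,0,0,0,80]]' 30; python3 -m creep '[[0,0,0,0,0,0,255],[0,0,0,0,0,0,255],[0,0,0,0,0,0,255],[0,0,0,0,0,0,255],[0,0,0,0,0,0,255]]' 40
```

```text
clock: 8.05
position: [0.5019, 0.2259, 0.0346]
ee_rot: [0.014, 1.0, 0.001, 0.001]
ft_force: [-0.2, 4.1, 6.8]
grip_width: 0.696
clock: 8.55
position: [0.5019, 0.226, 0.0349]
ee_rot: [0.014, 1.0, 0.001, 0.001]
ft_force: [-1.5, -1.2, 5.7]
grip_width: 0.687
```

```bash
python3 -m creep '[[0,0,0,0,0,-8,255],[0,0,0,0,0,-20,255],[0,0,0,0,0,-35,255],[0,0,0,0,0,-40,255],[0,0,0,0,0,-40,255],[0,0,0,0,0,-17,255],[0,0,0,0,0,0,255],[0,0,0,0,0,0,255]]'; python3 -c "
from h import *
goal([.5832,-.190,.15],83)"
```

```text
clock: 9.35
position: [0.5006, 0.2254, 0.1929]
ee_rot: [0.014, 1.0, 0.0, -0.0]
ft_force: [0.8, 0.2, -4.0]
grip_width: 0.687
pos [0.5006 0.2254 0.1929] z [-4.e-04  1.e-04 -1.e+00] clock 9.35 w 0.6871785168076462 F [ 0.76  0.23 -3.97]
wz 0.09340361697178266 shift now [ -94.5 -412.8   42.8] shift after turn [-132.6 -402.2   42.8]
```

```bash
python3 -m creep '[[0,0,0.047,0,0,0,255],[0,0,0.046,0,0,0,255],[0,0,0,-6,-18,0,255],[0,0,0,-11,-34,0,255],[0,0,0,-12,-37,0,255],[0,0,0,-12,-37,0,255],[0,0,0,-12,-37,0,255],[0,0,0,-12,-37,0,255]]';python3 -m creep '[[0,0,0,-12,-37,0,255],[0,0,0,-12,-37,0,255],[0,0,0,-12,-37,0,255],[0,0,0,-12,-37,0,255],[0,0,0,-12,-34,0,255],[0,0,0,-7,-20,0,255],[0,0,0,0,0,0,255],[0,0,0,0,0,0,255]]'; python3 -c "
from h import *
goal([.5832,-.190,.15],83)"
```

```text
clock: 10.15
position: [0.5403, 0.0175, 0.1914]
ee_rot: [0.061, 0.998, -0.0, -0.001]
ft_force: [0.7, -0.1, -3.1]
grip_width: 0.688
clock: 10.95
position: [0.5823, -0.1894, 0.1913]
ee_rot: [0.061, 0.998, 0.0, -0.002]
ft_force: [0.2, -0.4, -3.5]
grip_width: 0.687
pos [ 0.5823 -0.1894  0.1913] z [-3.2e-03  5.0e-04 -1.0e+00] clock 10.95 w 0.6869041467130449 F [ 0.2  -0.4  -3.49]
wz -0.0005043356138343186 shift now [-1.1 -0.4 41.3] shift after turn [-1.1 -0.4 41.3]
```

```bash
python3 -m creep '[[0,0,0,0,0,15,255],[0,0,0,0,0,30,255],[0,0,0,0,0,30,255],[0,0,0,0,0,15,255],[0,0,0,0,0,0,255],[0,0,0,0,0,0,255]]'; python3 -c "
from h import *
goal([.5832,-.190,.0435],83)
snap('scene','s4.png')
crop('scene',120,160,300,310,4,'s4c.png');snap('top','t4.png')"
```

```text
clock: 11.55
position: [0.5835, -0.1892, 0.1037]
ee_rot: [0.061, 0.998, -0.0, 0.0]
ft_force: [-0.5, -0.5, -2.5]
grip_width: 0.689
pos [ 0.5835 -0.1892  0.1037] z [ 3.e-04 -0.e+00 -1.e+00] clock 11.55 w 0.6886393229054757 F [-0.46 -0.54 -2.5 ]
wz 0.0009249487825047958 shift now [ 0.2 -0.8 60.2] shift after turn [ 0.2 -0.8 60.2]
```

View pics/s4c.png

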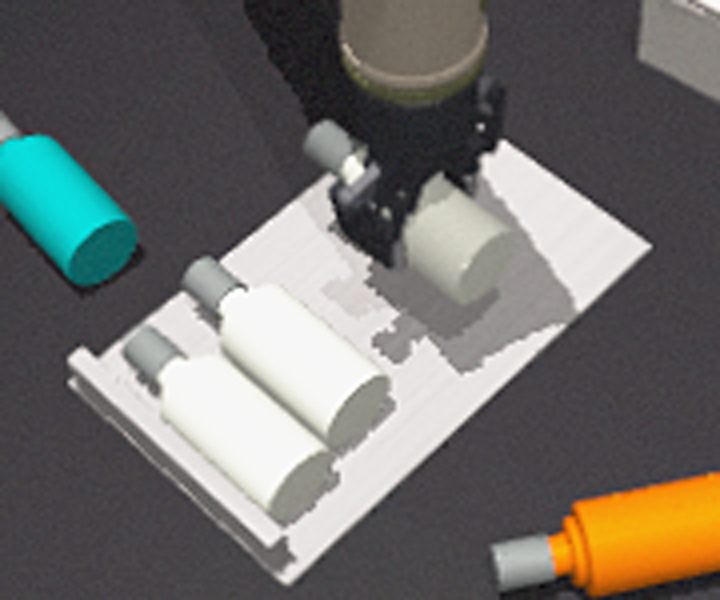

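View pics/t4.png

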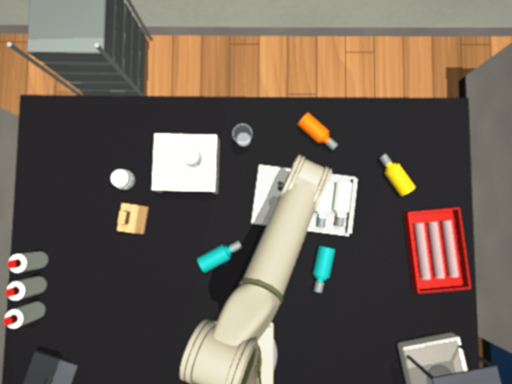

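The bottle is held level above the board, clear of bottle b (scene crop about (300,370)). I'll lower it gently.

```bash
python3 -m creep '[[0,0,0,0,0,20,255],[0,0,0,0,0,18,255],[0,0,0,0,0,10,255],[0,0,0,0,0,6,255],[0,0,0,0,0,3,255],[0,0,0,0,0,2,255],[0,0,0,0,0,0,255],[0,0,0,0,0,0,255]]'
```

```text
clock: 12.45
position: [0.5835, -0.1896, 0.0448]
ee_rot: [0.061, 0.998, 0.0, 0.0]
ft_force: [0.0, -0.1, -3.9]
grip_width: 0.687
```

```bash
python3 -m creep '[[0,0,0,0,0,1,255],[0,0,0,0,0,0.5,255],[0,0,0,0,0,0,255],[0,0,0,0,0,0,255]]'
```

```text
clock: 12.85
position: [0.5833, -0.1896, 0.043]
ee_rot: [0.061, 0.998, 0.0, 0.0]
ft_force: [-2.1, 0.6, 0.8]
grip_width: 0.69
```

```bash
python3 -m creep '[[0,0,0,0,0,0,70],[0,0,0,0,0,0,50],[0,0,0,0,0,0,20],[0,0,0,0,0,0,0],[0,0,0,0,0,0,0],[0,0,0,0,0,0,0],[0,0,0,0,0,0,0]]' 20; python3 -m creep '[[0,0,0,0,0,-10,0],[0,0,0,0,0,-30,0],[0,0,0,0,0,-45,0],[0,0,0,0,0,-45,0],[0,0,0,10,35,-15,0],[0,0,0,15,40,0,0],[0,0,0,15,40,0,0],[0,0,0,15,40,0,0]]'; python3 -c "
from h import *
goal([.485,.413,.2],82)
snap('top','t5.png');snap('scene','s5.png')
crop('scene',120,160,300,310,4,'s5c.png');crop('top',240,155,370,245,6,'t5c.png')"
```

```text
clock: 13.55
position: [0.5832, -0.1895, 0.0428]
ee_rot: [0.061, 0.998, 0.0, 0.0]
ft_force: [0.6, -0.4, 0.3]
grip_width: 1.0
clock: 14.35
position: [0.547, -0.0277, 0.1888]
ee_rot: [0.061, 0.998, 0.0, 0.001]
ft_force: [0.9, 0.5, -0.2]
grip_width: 1.003
pos [ 0.547  -0.0277  0.1888] z [ 1.3e-03  3.0e-04 -1.0e+00] clock 14.35 w 1.0032309954896426 F [ 0.9   0.46 -0.18]
wz 0.017388167398499597 shift now [115.2 429.8 -11.1] shift after turn [122.7 427.7 -11.1]
```

View pics/s5c.png

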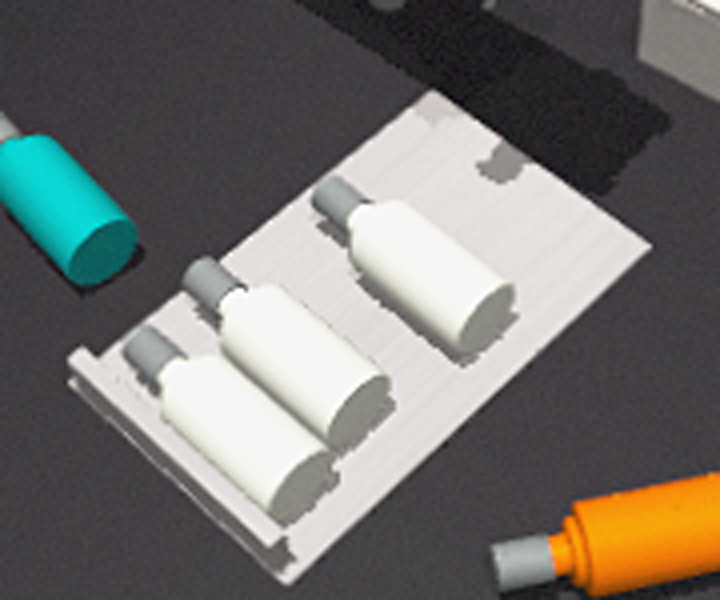

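View pics/t5c.png

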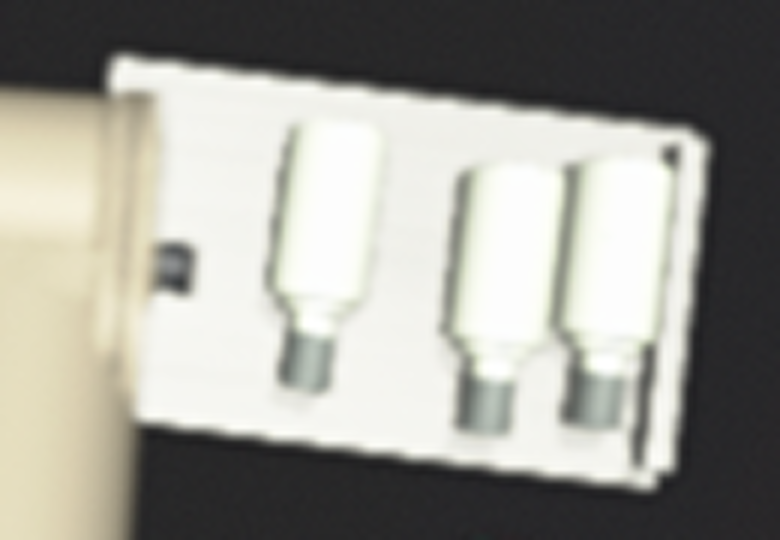

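Bottle c is lying on the board at top crop (320,250), parallel to the others. Next is the chock.

```bash
python3 -c "
from h import *
f=lambda x,y:world('top',(x+.5)/6-.5+240,(y+.5)/6-.5+155,z=.038)
O=np.array([.557,-.227]);t=np.radians(-7.03);X=np.array([np.cos(t),np.sin(t)]);Y=np.array([-np.sin(t),np.cos(t)])
for n,a,b in(('c',(305,390),(340,122)),('b',(484,435),(515,165)),('a',(592,430),(620,160))):
    a=f(*a)[:2];b=f(*b)[:2];u=(b-a)/np.linalg.norm(b-a);c=a+.08*u-O;print(n,c@X,c@Y,np.degrees(np.arctan2(u[1],u[0])-t))
" ; python3 -m creep '[[0,0,0.017,8,25,0,0],[0,0,0,12,42,0,0],[0,0,0,12,42,0,0],[0,0,0,12,42,0,0],[0,0,0,12,42,0,0],[0,0,0,12,42,0,0],[0,0,0,12,42,0,0],[0,0,0,12,42,0,0]]'; python3 -m creep '[[0,0,0,12,42,0,0],[0,0,0,12,42,0,0],[0,0,0,6,24,0,0],[0,0,0,0,0,0,0],[0,0,0,0,0,0,0],[0,0,0,0,0,0,0]]';python3 -c "
from h import *
goal([.485,.413,.08],82)"
```

```text
c -0.00023395227557110275 0.0392129618188655 -0.3718889288120606
b -0.012957482012447794 -0.06965768794422757 0.14352068271005558
a -0.001559366475440964 -0.13278336172794736 0.5563111201196078
clock: 15.25
position: [0.4999, 0.3009, 0.1888]
ee_rot: [0.07, 0.998, 0.0, 0.0]
ft_force: [0.3, 0.2, 0.1]
grip_width: 1.003
clock: 15.85
position: [0.4862, 0.409, 0.1883]
ee_rot: [0.07, 0.998, -0.0, 0.0]
ft_force: [-0.1, -0.2, 0.1]
grip_width: 1.004
pos [0.4862 0.409  0.1883] z [ 7.e-04 -5.e-04 -1.e+00] clock 15.85 w 1.0043435748537035 F [-0.06 -0.18  0.06]
wz -0.0013136037696112536 shift now [  1.8   3.8 108.2] shift after turn [  1.8   3.8 108.2]
```

```bash
python3 -m creep '[[0,0,0,1.5,3,25,0],[0,0,0,0,0,35,0],[0,0,0,0,0,30,0],[0,0,0,0,0,17,0],[0,0,0,0,0,5,0],[0,0,0,0,0,0,0],[0,0,0,0,0,0,100]]' 30; python3 -m creep '[[0,0,0,0,0,0,140],[0,0,0,0,0,0,180],[0,0,0,0,0,0,255],[0,0,0,0,0,0,255],[0,0,0,0,0,0,255],[0,0,0,0,0,0,255]]' 50;python3 -c "
from h import *
goal([.485,.413,.08],82)"
```

```text
clock: 16.55
position: [0.4851, 0.4138, 0.0773]
ee_rot: [0.07, 0.998, 0.001, 0.001]
ft_force: [0.1, 0.9, -0.2]
grip_width: 0.859
clock: 17.15
position: [0.4844, 0.4144, 0.0765]
ee_rot: [0.069, 0.998, 0.001, 0.0]
ft_force: [-0.3, 1.7, 5.2]
grip_width: 0.271
pos [0.4844 0.4144 0.0765] z [ 7.0e-04  1.1e-03 -1.0e+00] clock 17.15 w 0.27068555143563566 F [-0.34  1.72  5.24]
wz 0.0010882592741489326 shift now [-0.8 -1.3 -3.5] shift after turn [-0.8 -1.3 -3.5]
```

```bash
python3 -m creep '[[0,0,0,0,0,-8,255],[0,0,0,0,0,-25,255],[0,0,0,0,0,-40,255],[0,0,0,0,0,-40,255],[0,0,0,0,0,-15,255],[0,0,0,0,0,0,255],[0,0,0,0,0,0,255]]'; python3 -c "
from h import *
goal([.5934,-.0954,.16],83)
snap('scene','s6.png');crop('scene',240,40,390,190,4,'s6c.png')"
```

```text
clock: 17.85
position: [0.4834, 0.4132, 0.2015]
ee_rot: [0.069, 0.998, -0.001, -0.001]
ft_force: [-0.1, -0.8, -6.3]
grip_width: 0.274
pos [0.4834 0.4132 0.2015] z [-0.0022 -0.0021 -1.    ] clock 17.85 w 0.2740799749385322 F [-0.07 -0.79 -6.34]
wz -0.016498987213381854 shift now [-179.4 -488.4   42.3] shift after turn [-171.3 -491.3   42.3]
```

View pics/s6c.png

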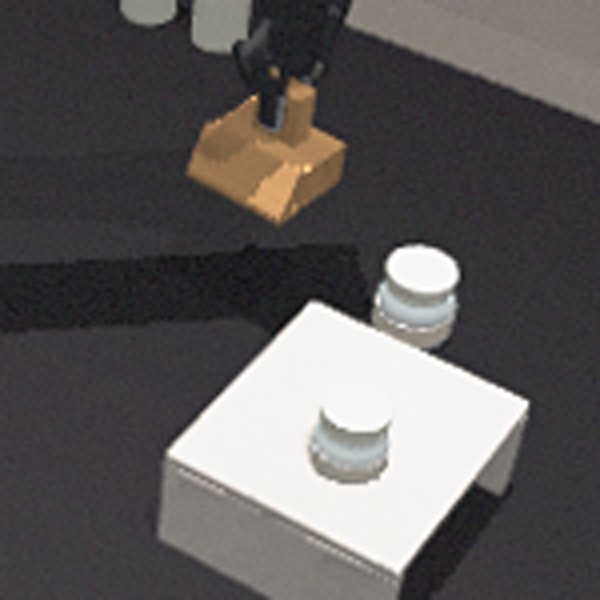

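The chock is held level at crop (270,170). I'll carry it in front of the shelf and across to the board.

```bash
python3 -m creep '[[0,0,-0.016,-2,-20,0,255],[0,0,0,-4,-38,0,255],[0,0,0,-4,-42,0,255],[0,0,0,-4,-42,0,255],[0,0,0,-4,-42,0,255],[0,0,0,-4,-42,0,255],[0,0,0,-4,-42,0,255],[0,0,0,-10,-42,0,255]]'; python3 -m creep '[[0,0,0,-25,-38,0,255],[0,0,0,-30,-36,0,255],[0,0,0,-30,-36,0,255],[0,0,0,-30,-34,0,255],[0,0,0,-20,-28,0,255],[0,0,0,-4,-9,0,255],[0,0,0,0,0,0,255],[0,0,0,0,0,0,255]]'; python3 -c "
from h import *
goal([.5934,-.0954,.0865],83)"
```

```text
clock: 18.7
position: [0.4798, 0.1, 0.2017]
ee_rot: [0.061, 0.998, -0.001, -0.002]
ft_force: [2.0, 0.5, -5.4]
grip_width: 0.276
clock: 19.5
position: [0.5965, -0.0937, 0.2022]
ee_rot: [0.061, 0.998, 0.0, -0.001]
ft_force: [0.4, 0.9, -4.9]
grip_width: 0.274
pos [ 0.5965 -0.0937  0.2022] z [-2.8e-03  7.0e-04 -1.0e+00] clock 19.5 w 0.27379968091699836 F [ 0.41  0.85 -4.89]
wz -2.0298788018061866e-05 shift now [  2.6  -2.1 115.7] shift after turn [  2.6  -2.1 115.7]
```

```bash
python3 -m creep '[[0,0,0,2,-1,20,255],[0,0,0,0,0,35,255],[0,0,0,0,0,30,255],[0,0,0,0,0,17,255],[0,0,0,0,0,8,255],[0,0,0,0,0,3,255],[0,0,0,0,0,0,255],[0,0,0,0,0,0,255]]';  python3 -c "
from h import *
goal([.5934,-.0954,.0845],83)
snap('scene','s7.png');crop('scene',120,160,300,310,4,'s7c.png')"
```

```text
clock: 20.3
position: [0.5959, -0.0954, 0.0919]
ee_rot: [0.061, 0.998, 0.0, 0.001]
ft_force: [-0.1, 0.2, -5.0]
grip_width: 0.278
pos [ 0.5959 -0.0954  0.0919] z [ 1.7e-03  2.0e-04 -1.0e+00] clock 20.3 w 0.277594160442595 F [-0.07  0.16 -5.04]
wz -0.00020400273313511338 shift now [ 2.5 -0.4  7.4] shift after turn [ 2.5 -0.3  7.4]
```

View pics/s7c.png

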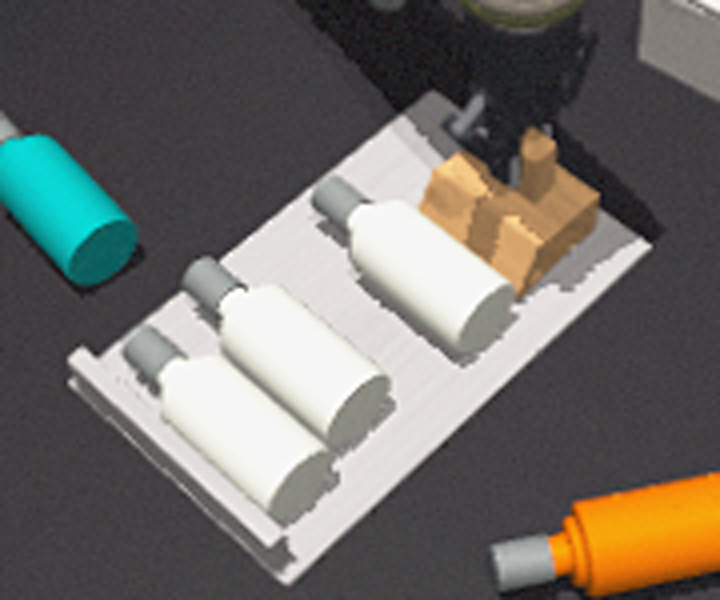

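```bash
python3 -m creep '[[0,0,0,1,0,3,255],[0,0,0,0,0,2,255],[0,0,0,0,0,1,255],[0,0,0,0,0,0.7,255],[0,0,0,0,0,0,255],[0,0,0,0,0,0,255]]'
```

```text
clock: 20.95
position: [0.5942, -0.0954, 0.0845]
ee_rot: [0.061, 0.998, 0.0, -0.0]
ft_force: [-5.4, 2.8, 4.5]
grip_width: 0.275
```

```bash
python3 -m creep '[[0,0,0,0,-4,-0.4,255],[0,0,0,0,-7,0,255],[0,0,0,0,-8,0,255],[0,0,0,0,-8,0,255],[0,0,0,0,-8,0,255],[0,0,0,0,-8,0,255],[0,0,0,0,-6,0,255],[0,0,0,0,0,0,255]]';  python3 -c "
from h import *
goal([.557+.02*.9925+.065*.122,-.227-.02*.122+.065*.9925,.085],83)
snap('scene','s8.png');crop('scene',120,160,300,310,4,'s8c.png')"
```

```text
clock: 21.75
position: [0.5879, -0.1462, 0.0845]
ee_rot: [0.062, 0.998, -0.001, 0.0]
ft_force: [-1.7, -4.5, 2.1]
grip_width: 0.271
pos [ 0.5879 -0.1462  0.0845] z [-1.0e-04 -1.4e-03 -1.0e+00] clock 21.75 w 0.2707209313380693 F [-1.72 -4.52  2.14]
wz -0.0027117102225220633 shift now [  0.7 -19.   -0.5] shift after turn [  0.8 -19.   -0.5]
```

View pics/s8c.png

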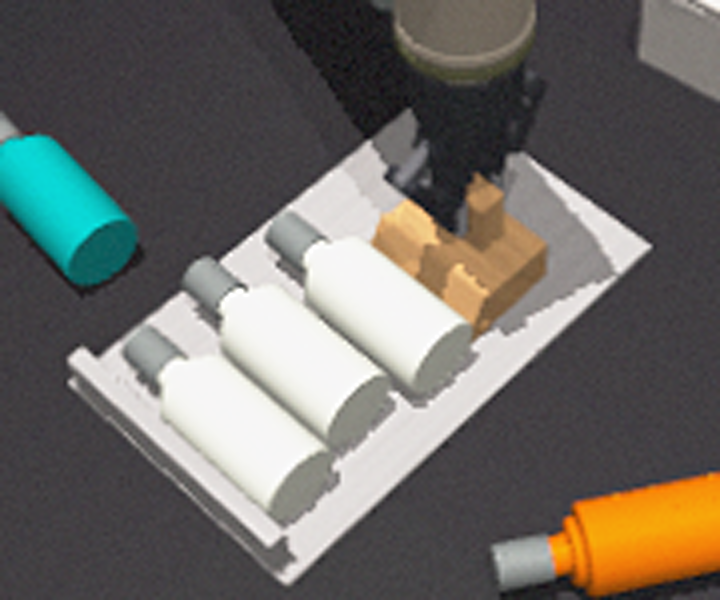

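Bottle c rolls straight ahead of the ramp, with a gap of about 12 mm left to b. I'll close the rest slowly and watch the force.

```bash
python3 -m creep '[[0,0,0,0,-4,0,255],[0,0,0,0,-4,0,255],[0,0,0,0,-3,0,255],[0,0,0,0,-2,0,255],[0,0,0,0,0,0,255]]';  python3 -m creep '[[0,0,0,0,-1.5,0,255],[0,0,0,0,-1,0,255],[0,0,0,0,0,0,255]]';python3 -m creep '[[0,0,0,0,-1,0,255],[0,0,0,0,0,0,255]]'
```

```text
clock: 22.3
position: [0.5868, -0.1574, 0.0845]
ee_rot: [0.061, 0.998, -0.0, 0.0]
ft_force: [0.7, 1.6, -1.1]
grip_width: 0.276
clock: 22.6
position: [0.5865, -0.1594, 0.0845]
ee_rot: [0.061, 0.998, 0.0, 0.0]
ft_force: [0.7, 3.8, 0.7]
grip_width: 0.274
clock: 22.8
position: [0.5864, -0.1604, 0.0845]
ee_rot: [0.061, 0.998, 0.0, 0.0]
ft_force: [1.2, 3.2, -0.3]
grip_width: 0.277
```

```bash
python3 -c "
from h import *
goal([.557+.02*.9925+.065*.122,-.227-.02*.122+.065*.9925,.085],83)
snap('scene','s9.png');crop('scene',120,160,300,310,4,'s9c.png');snap('top','t9.png');crop('top',240,155,370,245,6,'t9c.png')"
```

```text
pos [ 0.5864 -0.1604  0.0845] z [ 2.e-04  2.e-04 -1.e+00] clock 22.8 w 0.2768193926564205 F [ 1.19  3.2  -0.33]
wz -0.0004185362870546147 shift now [ 1.  -4.7 -0.5] shift after turn [ 1.  -4.7 -0.5]
```

View pics/s9c.png

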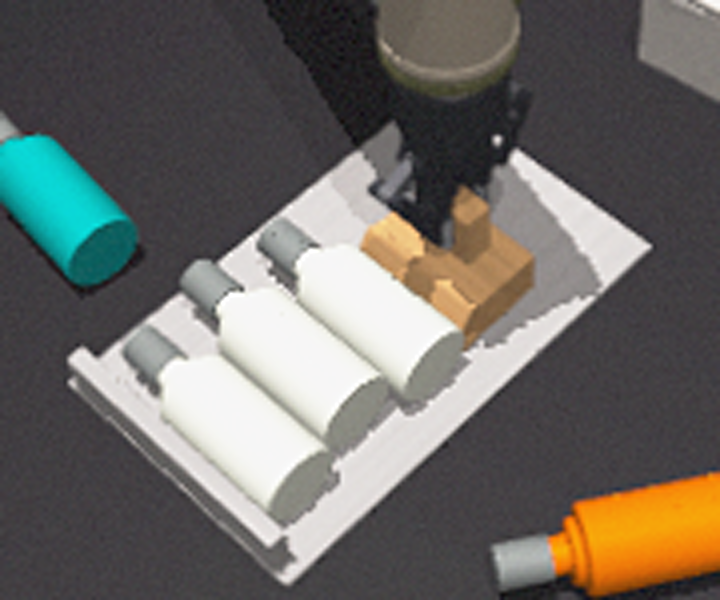

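View pics/t9c.png

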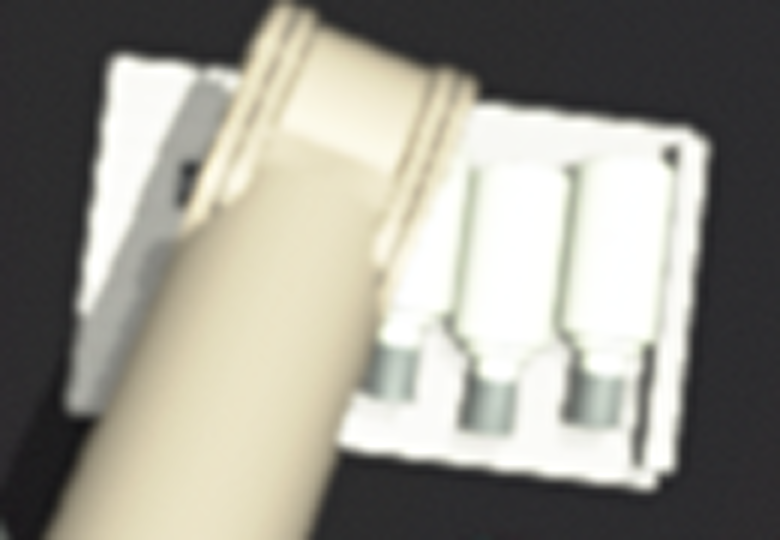

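c is touching b, and b has just started to roll. I'll keep closing in small steps.

```bash
for i in 1; do :; done; python3 -m creep '[[0,0,0,0,-1,0,255],[0,0,0,0,-0.5,0,255],[0,0,0,0,0,0,255]]';python3 -m creep '[[0,0,0,0,-1,0,255],[0,0,0,0,0,0,255]]';python3 -m creep '[[0,0,0,0,-1,0,255],[0,0,0,0,0,0,255]]'
```

```text
clock: 23.2
position: [0.5862, -0.162, 0.0845]
ee_rot: [0.061, 0.998, 0.0, 0.0]
ft_force: [0.3, 4.2, 1.9]
grip_width: 0.274
clock: 23.4
position: [0.5861, -0.1626, 0.0846]
ee_rot: [0.061, 0.998, 0.0, 0.0]
ft_force: [-0.0, 6.5, 1.7]
grip_width: 0.275
clock: 23.6
position: [0.5861, -0.163, 0.0846]
ee_rot: [0.061, 0.998, 0.001, 0.0]
ft_force: [0.3, 8.0, 4.0]
grip_width: 0.274
```

```bash
python3 -m creep '[[0,0,0,0,-1,0,255],[0,0,0,0,-0.5,0,255],[0,0,0,0,0,0,255]]';python3 -m creep '[[0,0,0,0,-1,0,255],[0,0,0,0,-0.5,0,255],[0,0,0,0,0,0,255]]'
```

```text
clock: 23.9
position: [0.5861, -0.1632, 0.0847]
ee_rot: [0.061, 0.998, 0.001, -0.0]
ft_force: [-0.2, 11.4, 5.9]
grip_width: 0.271
clock: 24.2
position: [0.5861, -0.1637, 0.0848]
ee_rot: [0.06, 0.998, 0.002, -0.0]
ft_force: [-0.8, 14.1, 7.3]
grip_width: 0.274
```

```bash
python3 -m creep '[[0,0,0,0,1.5,0,255],[0,0,0,0,0.8,0,255],[0,0,0,0,0,0,255],[0,0,0,0,0,0,255]]'; python3 -c "
from h import *
snap('scene','s10.png');crop('scene',120,160,300,310,4,'s10c.png')"
```

```text
clock: 24.6
position: [0.5861, -0.1634, 0.0846]
ee_rot: [0.061, 0.998, 0.001, 0.0]
ft_force: [0.1, 7.8, 3.5]
grip_width: 0.273
```

View pics/s10c.png

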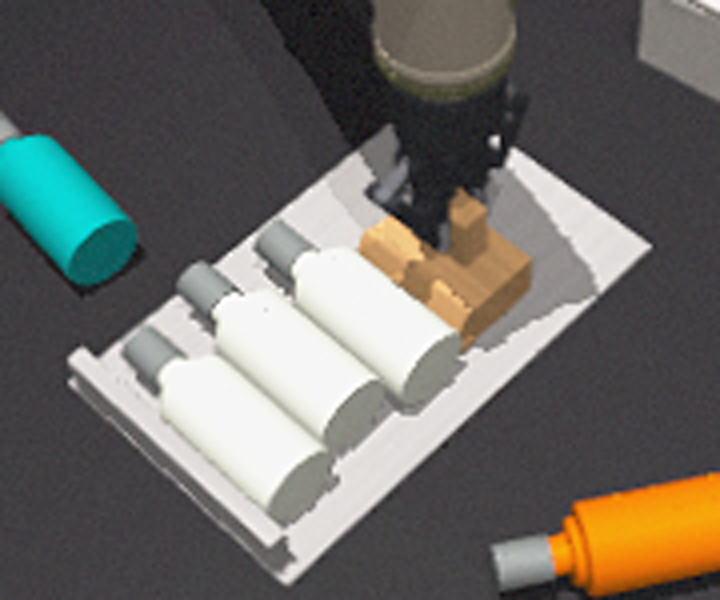

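```bash
python3 -m creep '[[0,0,0,0,0.3,0,170],[0,0,0,0,0,0,150],[0,0,0,0,0,0,130],[0,0,0,0,0,0,130],[0,0,0,0,0,0,130],[0,0,0,0,0,0,130]]' 20; python3 -m creep '[[0,0,0,0,0,-8,130],[0,0,0,0,0,-25,130],[0,0,0,0,0,-40,130],[0,0,0,0,0,-40,130],[0,0,0,20,35,0,130],[0,0,0,20,42,0,130],[0,0,0,20,42,0,130],[0,0,0,20,42,0,130]]';python3 -m creep '[[0,0,0,20,42,0,130],[0,0,0,0,0,0,130],[0,0,0,0,0,0,130]]'; python3 -c "
from h import *
snap('scene','s11.png');crop('scene',120,160,300,310,4,'s11c.png');snap('top','t11.png');crop('top',240,155,370,245,6,'t11c.png')"
```

```text
clock: 25.25
position: [0.5857, -0.1645, 0.0844]
ee_rot: [0.061, 0.998, -0.0, -0.0]
ft_force: [-0.0, -0.4, -0.9]
grip_width: 0.488
clock: 26.05
position: [0.5254, 0.0067, 0.1983]
ee_rot: [0.062, 0.998, 0.0, 0.001]
ft_force: [1.4, 0.3, -0.8]
grip_width: 0.492
clock: 26.35
position: [0.5113, 0.0502, 0.1982]
ee_rot: [0.06, 0.998, 0.0, 0.0]
ft_force: [0.1, -0.3, -0.4]
grip_width: 0.494
```

View pics/s11c.png

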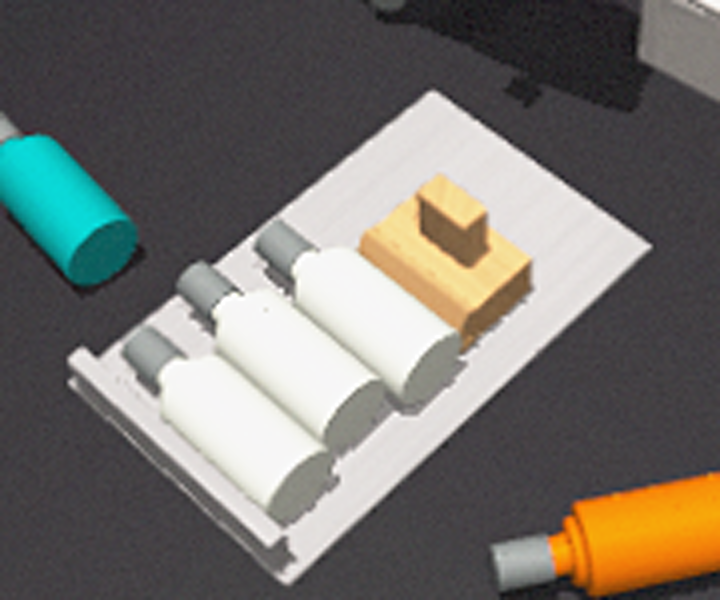

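View pics/t11c.png

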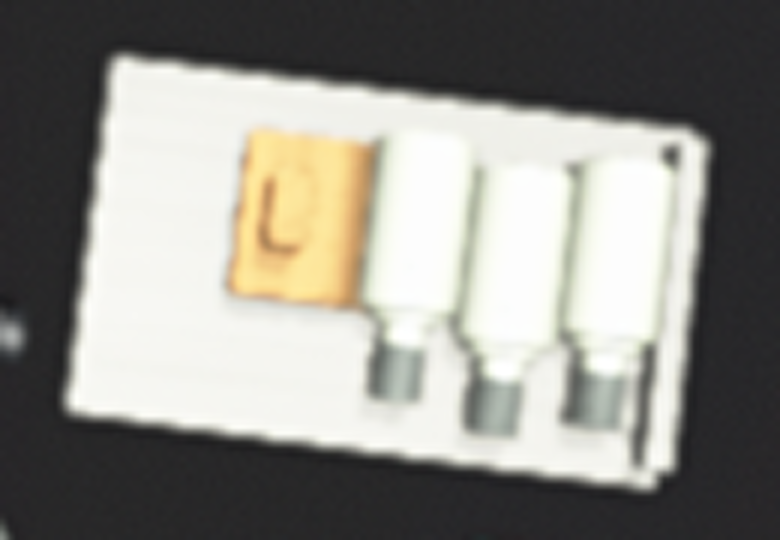

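The row now lies closed up with the chock against c. I'll work out the positions in the board frame.

```bash
python3 -c "
from h import *
g=lambda x,y,z:world('top',(x+.5)/6-.5+240,(y+.5)/6-.5+155,z=z)[:2]
O=np.array([.557,-.227]);t=np.radians(-7.03);X=np.array([np.cos(t),np.sin(t)]);Y=np.array([-np.sin(t),np.cos(t)])
for n,a,b in(('c',(397,402),(425,132)),('b',(494,435),(527,167)),('a',(593,428),(625,158))):
    a=g(*a,.038);b=g(*b,.038);u=(b-a)/np.linalg.norm(b-a);c=a+.08*u-O;print(n,(c@X).round(4),(c@Y).round(4),np.degrees(np.arctan2(u[1],u[0])-t))
for n,p,z in(('stop top in',(690,140),.048),('stop top out',(657,470),.048),('chock back1',(248,130),.048),('chock back2',(230,293),.048),('chk front top1',(372,140),.03),('chk f2',(357,305),.03)):
    c=g(*p,z)-O;print(n,(c@X).round(4),(c@Y).round(4))
d=np.load('scene_last.npz');D=d['d'];I=d['p'].astype(int);P=[]
for v in range(195,255):
    for u in range(200,260):
        if D[v,u]>0 and I[v,u,2]-I[v,u,0]>40:P.append(world('scene',u,v,d=D[v,u]))
P=np.array(P)
for lo,hi in((.091,.1025),(.043,.053)):
    q=P[(P[:,2]>lo)&(P[:,2]<hi)];r=cv2.minAreaRect(q[:,:2].astype(np.float32));c=np.array(r[0])-O;print(len(q),r,c@X,c@Y,q[:,2].mean())
q=P[(P[:,2]>.091)];c=q[:,:2]-O;print('grip',(c@X).min(),(c@X).max(),(c@Y).min(),(c@Y).max())
# bottle tops from scene depth
B=[]
for v in range(210,300):
    for u in range(150,240):
        if D[v,u]>0 and I[v,u].min()>150:
            w=world('scene',u,v,d=D[v,u])
            if w[2]>.05:B.append(w)
B=np.array(B);x=(B[:,:2]-O)@X;y=(B[:,:2]-O)@Y
h,e=np.histogram(y[(x>0)&(x<.05)&(B[:,2][:]>.064)],bins=np.arange(-.17,.03,.004));print(list(zip(e.round(3),h)))
"
```

```text
c -0.0002 -0.0145 0.9586032441706644
b -0.0122 -0.0763 -0.3462109010283192
a -0.0003 -0.1344 -0.28114222437003455
stop top in 0.0984 -0.1702
stop top out -0.1003 -0.1724
chock back1 0.07 0.0937
chock back2 -0.0288 0.0921
chk front top1 0.0761 0.0174
chk f2 -0.025 0.0142
130 ((0.5868234038352966, -0.16438117623329163), (0.023184921592473984, 0.045931752771139145), 80.70503234863281) 0.021935340958776316 0.0657981255300749 0.09635134250501233
546 ((0.5854189991950989, -0.17607766389846802), (0.08032230287790298, 0.10328762978315353), 82.70027160644531) 0.021973016038324626 0.0540176859506953 0.04878726736546912
grip -0.000873077613837935 0.04496175306741618 0.054582214402571196 0.0779328168897662
[(np.float64(-0.17), np.int64(0)), (np.float64(-0.166), np.int64(0)), (np.float64(-0.162), np.int64(0)), (np.float64(-0.158), np.int64(1)), (np.float64(-0.154), np.int64(9)), (np.float64(-0.15), np.int64(17)), (np.float64(-0.146), np.int64(23)), (np.float64(-0.142), np.int64(30)), (np.float64(-0.138), np.int64(29)), (np.float64(-0.134), np.int64(24)), (np.float64(-0.13), np.int64(22)), (np.flo
[... 627 characters left out ...]
), (np.float64(-0.054), np.int64(1)), (np.float64(-0.05), np.int64(0)), (np.float64(-0.046), np.int64(0)), (np.float64(-0.042), np.int64(0)), (np.float64(-0.038), np.int64(1)), (np.float64(-0.034), np.int64(5)), (np.float64(-0.03), np.int64(20)), (np.float64(-0.026), np.int64(26)), (np.float64(-0.022), np.int64(21)), (np.float64(-0.018), np.int64(27)), (np.float64(-0.014), np.int64(24)), (np.float64(-0.01), np.int64(17)), (np.float64(-0.006), np.int64(24)), (np.float64(-0.002), np.int64(15)), (np.float64(0.002), np.int64(2)), (np.float64(0.006), np.int64(0)), (np.float64(0.01), np.int64(0)), (np.float64(0.014), np.int64(0)), (np.float64(0.018), np.int64(0)), (np.float64(0.022), np.int64(0))]
```

```bash
python3 -c "
from workcell import *
o=get_obs();print(o['clock'],o['ft_force'],abs(o['joint_velocities']).max());print(hand_in())"
```

```text
26.45 [ 0.3068601  -0.64185286 -0.21767862] 0.012578665293569793
the job is handed in; nothing more can be done
None
```

I drew bottle c out by its cap, let go of it on the open bench, re-gripped it round its body and laid it on the board. I then set the chock behind it and pushed the row closed until the force rose to about 14 N. After letting go I moved the arm clear and handed the job in at about 26.5 s.

The last camera checks put everything within the allowed limits, in the board frame:

| Item | y (mm) | Nominal y (mm) | x (mm) |
|---|---|---|---|
| bottle a | -134 | -135 | 0 |
| bottle b | -76 | -75 | -12 |
| bottle c | -14.5 | -15 | 0 |
| chock toe | about 3 | 2 | 22 |

- **Squareness:** the bottles were within about 1° of square to the board. The chock's angle measured between 0.3° and 2.3° off, depending on which surface I used.
- **Chock:** it stands upright, judged by its top surfaces lying level at the right heights.
- **Bystanders:** the beaker and jars looked unmoved in the pictures I took. I did not measure them again at the end.

No check failed. The calibration is good to about 2 mm, so the positions carry that uncertainty.

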